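# Check a phone battery in the slot gauge

### The arm

A 6-joint arm with a two-finger parallel gripper is mounted at the origin on a cart in front of the work surface, level with it; the furniture and walls round the work are solid. World frame = base frame: x ahead of the robot, y to its left, z up, the work surface at z = 0. Lengths are in m, angles in rad, forces in N, time in s.
With the tool pointing down it reaches from about 0.4 to 0.825 m from the base axis. Payload 7 kg.
Tool frame: the origin (TCP) lies between the finger pads; the fingertips stand 11 mm ahead of it and the grasp point (between the pads) lies 8 mm behind it (arm.tips_ahead is the distance from the TCP to the fingertips, in m); z points along the fingers, x is the direction in which the jaws open and shut, and the axes are right-handed (so a half turn about z gives the same grasp; the last joint's range is limited). The gripper opens to 88 mm and grips with 3 to 60 N. Pads are 19 mm wide; open, the fingers measure 130 mm over their backs; the gripper's body (78 mm by 193 mm) begins 47 mm behind the grasp point.
Start: joints at [-0.839, 0.359, 0.012, 0, -1.224, -0.288], TCP at [0.29, -0.61, 0.238] pointing down, gripper open.
Joint ranges: [-3.07, 3.07], [-1.43, 2.12], [-1.02, 1.25], [-3.03, 1.67], [-3.05, -0], [-3.03, 3.03]. Speed limits (rad/s): [2.39, 2.39, 3.01, 3.14, 3.14, 3.14].

### API

Orientations are given as [roll, pitch, yaw] about the fixed x, y, z axes, in that order (R = Rz(yaw) Ry(pitch) Rx(roll)).
In Python, from station import arm, optics, finder gives the robot as it stands. The module is installed in compiled form; this text tells all that it offers.
- The arm moves only by the tool apply_moves, never from a script. Its argument "increments" is one flat list of numbers, 6 for each row, row after row: the shift along the world's x, y, z in m, then the turn, a rotation vector about the world's x, y, z in rad. In form: [tx, ty, tz, rx, ry, rz, tx, ty, tz, rx, ry, rz, ...]. A call has 1 to 20 rows; each row shifts and turns the pose as measured when the row begins; what a row does not reach is not made up. A row lasts 1/12 s, in which the tool goes at most 41.7 mm and 7.16 degrees, less where a joint would pass 70% of its speed; a pose out of reach is approached as far as the arm can. A call with a gripper value outside its range is refused whole. "hand" is the closure, from 0 (fully open) to 1 (shut), set as the call begins (left out, the last holds). The fingers move at their own pace and stop on an object; "force" is the grip in N (left out, the last holds). Time passes only in rows, so rows that do not move let the fingers close. It gives the time, the measured TCP pose, the force and the opening at its end, in the units of the state.
- arm.get_state(): the state, without advancing time (a new reading comes with each control period).
- optics.grab_frame(name): name is "scene" or "top" or "wrist"; returns the picture (420x560x3 uint8, red, green, blue); there is no depth.
- optics.camera_model(name): a dict with "fx", "fy", "cx", "cy" (pixels), "world_to_cam" (4x4, takes a point from world to camera coordinates); the wrist camera has in their place "T_tool_cam" (4x4, takes a point from camera to tool coordinates, whose origin is the TCP and whose axes are the tool frame's). Camera axes: x right, y up, looking along -z (the intrinsics and any distortion apply to the point x, -y, -z); pixel columns grow to the right and rows downward; lengths in m; the calibration is good to about 2 mm. A picture is of the moment at which its call begins: read the wrist's pose just before it. camera_model takes no time and is no camera call.
- arm.job_done(): hands the job in, once; it reports no verdict.
Trained networks look in the newest picture that a camera, given by its name, has taken for a name from the list of things; names that differ only in an ending like _2 or _b are one class to them, and where a whole thing is asked for, a point or a joint stands for the part that bears it (a point fixed in the world has none). Each returns a list of dicts, best first, with "conf" (0 to 1); they miss things now and then, are a little off and sometimes report something else, mostly with a low value. They report only what shows in the picture. A call takes as long as a camera call. They do not tell look-alikes from the thing itself.
- finder.find_in(camera, name): "box" ([left, top, right, bottom] in pixels, round what is visible of it).
- finder.landmark_of(camera, name): "point" ([column, row] in pixels: a listed point, or the origin of a listed thing).
The state is a dict: "t": time; "q": joint angles; "qd": joint speeds; "joint_efforts": joint torques, N m; "eef_pos": TCP position; "ee_rot": TCP orientation; "force": force on the tool from outside, world axes, zero at the start; "moment": the same for the moment, N m; "width": finger opening in m.
Only numpy, scipy, OpenCV 4.12 (cv2) and the standard library are available. Lean on these libraries where they do the work, as an engineer would, in place of code of your own. Each camera call takes 0.05 s, during which the arm holds its last target. There are 200 camera calls.

### The job

Check the phone battery for swelling: on the grey gauge box, slide the steel cover plate, without lifting it off the lid, away from the slot and onto the outlined parking place beside it. Then take the battery out of its stand, lower it upright through the gauge's slot until about half of its body is below the lid, and finish holding it still there, hanging free in the gripper. Do not disturb the tin, the cleaner pot or the cutters.

Things in the scene. Friction and masses are not known exactly. Their poses are not given: they have to be found in the camera images.
- gauge: Fixed grey box, 110 (its x) x 190 (its y) x 110 mm high, with a flat 6 mm aluminium lid; hollow, inner floor 102 mm below the lid's top. Origin: centre of its underside on the bench, z up. A window is in its -x side. The slot lies in the -y half of the lid, the parking place in the +y half. It may stand on the left or right.
- slot (a point): Centre of the slot's mouth in the lid's top face: the through slot is 12 mm along the gauge's x and 46 mm along its y. Same axes as the gauge; 45 mm from the gauge's centre towards its -y.
- parking (a point): Centre of the parking place on the lid's top face, a flush 74 (x) x 68 (y) mm outline of dark lines, for the cover to lie in. 90 mm from the slot's centre towards the gauge's +y. Same axes as the gauge.
- cover: Loose flat steel plate, 70 (x) x 64 (y) x 5 mm, 0.18 kg, lying on the lid over the slot. Origin: centre of its underside. On its middle stands a black grip bar 44 mm long along its x, 10 mm thick along its y; its top is 23 mm above the plate's underside (18 mm above the plate).
- stand: Fixed grey stand, 60 (x) x 116 (y) x 35 mm high on a 68 x 124 mm rubber foot, with two slots in the top, each 11 (x) x 45 (y) mm and 30 mm deep, centred 28 mm either side of its centre along y. The battery stands in the -y slot, the other is empty. Origin: centre of its underside, z up.
- battery: Loose flat black phone battery standing upright in the stand: 8 mm thick (its x), 42 mm wide (its y), body 82 mm tall (its z, up), about 0.06 kg; a thin soft contact strip sticks up 20 mm more from the top and cannot be gripped. Origin: centre of its lower end face. At the start it stands 5 mm above the bench, with 52 mm of its body above the stand.
- screw_tin: Bystander: small round aluminium tin, 45 mm across, 12 mm high. Origin: centre of its underside.
- cleaner_pot: Bystander: black soldering tip cleaner pot, 62 mm across, 43 mm high. Origin: centre of its underside.
- cutters: Bystander: side cutters with blue handles lying flat, 129 x 42 x 10 mm. Origin: centre of the underside. They lie by the cork partition that stands along the right end of the bench (face at y = -0.43, top 0.49 m above the bench); a rack post with hanging leads stands behind the work, leads from about 0.7 m ahead.
Not all that is in view belongs to the job. Leave any red look-alike of the battery alone.

How it is judged:
By the outcome, as a careful person would: the job done as asked, in the order asked, and still so for the second after the job is handed in, while the arm keeps its last pose, push and grip.
It also fails if it takes over 69 s, if anything falls off the work surface, if the arm or the gripper's body presses on something with over 40 N, if the wrist force passes 120 N, or if a joint passes its speed limit or range.

## Working session

There is one attempt and no reset: what is moved stays moved. The work goes in short steps, Python scripts to look and compute and a tool call to move; the robot and the scene stay as the last step left them, time stands still between calls to the robot, and variables do not carry over. Pictures are saved under pics/ and viewed, about 8 in all and at most 12, crops included, and the job is handed in when it is done.

Besides the shell and the picture viewer there is one more tool, called after ">>>" by a JSON object that holds its "op" and its "data". apply_moves: Moves the arm, as the interface text tells. Its arguments: {"type":"object","properties":{"increments":{"type":"array"},"hand":{"type":"number"},"force":{"type":"number"}},"required":["increments"]}

```bash
mkdir -p pics; cat > h.py <<'E'
import numpy as np, cv2
from scipy.spatial.transform import Rotation as R
from station import arm, optics, finder
def grab(n,f=None):
    s=arm.get_state(); im=optics.grab_frame(n)
    if f: cv2.imwrite('pics/'+f,cv2.cvtColor(im,cv2.COLOR_RGB2BGR))
    return s,im
def cam(n,s=None):
    m=optics.camera_model(n)
    if n=='wrist':
        T=np.eye(4); T[:3,:3]=R.from_euler('xyz',s['ee_rot']).as_matrix(); T[:3,3]=s['eef_pos']
        W=T@np.array(m['T_tool_cam'])
    else: W=np.linalg.inv(np.array(m['world_to_cam']))
    return m,W
def pt(n,px,z,s=None):
    m,W=cam(n,s)
    d=np.array([(px[0]-m['cx'])/m['fx'],-(px[1]-m['cy'])/m['fy'],-1.])
    d=W[:3,:3]@d; o=W[:3,3]
    return o+d*(z-o[2])/d[2]
def proj(n,P,s=None):
    m,W=cam(n,s); p=np.linalg.inv(W)@np.append(P,1)
    return [m['cx']+m['fx']*p[0]/-p[2], m['cy']+m['fy']*p[1]/p[2]]
E
python3 - <<'E'
from h import *
for n in ['scene','top']:
    s,im=grab(n,n+'0.png')
    m=optics.camera_model(n); print(n,{k:v for k,v in m.items() if k!='world_to_cam'}, cam(n)[1][:3,3].round(3))
    for t,z in [('gauge',0),('slot',.11),('parking',.11),('cover',.11),('stand',0),('battery',.005),('screw_tin',0),('cleaner_pot',0),('cutters',0)]:
        for r in finder.landmark_of(n,t)[:2]: print(t,np.round(r['point']),round(r['conf'],2),pt(n,r['point'],z).round(3))
s=arm.get_state(); print(s['t'],s['eef_pos'],s['ee_rot'],s['width'])
print(optics.camera_model('wrist'))
E
```

```text
scene {'fx': 384.29407322350585, 'fy': 384.29407322350585, 'cx': 276.85278787338035, 'cy': 212.3074485918934} [0.166 0.546 0.57 ]
gauge [237. 280.] 0.65 [0.514 0.045 0.   ]
slot [248. 224.] 0.74 [ 0.514 -0.013  0.11 ]
slot [253. 223.] 0.69 [ 0.507 -0.02   0.11 ]
parking [220. 249.] 0.63 [0.519 0.084 0.11 ]
cover [251. 227.] 0.85 [ 0.503 -0.005  0.11 ]
stand [290. 217.] 0.75 [ 0.515 -0.222  0.   ]
battery [290. 211.] 0.71 [ 0.526 -0.243  0.005]
battery [275. 193.] 0.63 [ 0.604 -0.309  0.005]
screw_tin [294. 312.] 0.66 [0.368 0.071 0.   ]
cleaner_pot [325. 254.] 0.58 [ 0.377 -0.122  0.   ]
cutters [352. 205.] 0.61 [ 0.387 -0.357  0.   ]
top {'fx': 384.8006162269799, 'fy': 384.8006162269799, 'cx': 283.4793185147296, 'cy': 208.87462102768202} [ 0.426 -0.12   0.935]
gauge [220. 188.] 0.66 [0.525 0.039 0.   ]
slot [236. 193.] 0.7 [ 0.504 -0.014  0.11 ]
slot [210. 250.] 0.63 [0.382 0.044 0.11 ]
parking [191. 182.] 0.92 [0.529 0.082 0.11 ]
cover [231. 193.] 0.85 [ 0.503 -0.004  0.11 ]
stand [323. 191.] 0.56 [ 0.513 -0.212  0.   ]
battery [364. 154.] 0.64 [ 0.602 -0.314  0.005]
battery [335. 185.] 0.46 [ 0.528 -0.241  0.005]
screw_tin [210. 253.] 0.45 [0.369 0.066 0.   ]
cleaner_pot [282. 245.] 0.85 [ 0.384 -0.109  0.   ]
cleaner_pot [233. 195.] 0.23 [0.509 0.006 0.   ]
cutters [284. 244.] 0.41 [ 0.386 -0.113  0.   ]
cutters [337. 186.] 0.32 [ 0.525 -0.247  0.   ]
1.0 [ 0.289811   -0.60959815  0.23760093] [3.14157551e+00 5.92534303e-05 2.01458721e+00] 0.0878661662295099
{'fx': 308.07487679025314, 'fy': 308.07487679025314, 'cx': 280.5875009235537, 'cy': 213.98579520790338, 'T_tool_cam': array([[ 9.99999552e-01, -9.26937515e-04,  1.91573404e-04,
        -1.96655390e-04],
       [-8.49122492e-04, -9.67952993e-01, -2.51130009e-01,
        -6.71393405e-02],
       [ 4.18215877e-04,  2.51129734e-01, -9.67953347e-01,
        -1.47155632e-01],
       [ 0.00000000e+00,  0.00000000e+00,  0.00000000e+00,
         1.00000000e+00]])}
```

```bash
python3 -c "
import cv2
a=cv2.imread('pics/top0.png')[110:290,150:410]
cv2.imwrite('pics/a.png',cv2.resize(a,None,fx=3,fy=3,interpolation=3))"
```

```text
(no output)
```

View pics/a.png

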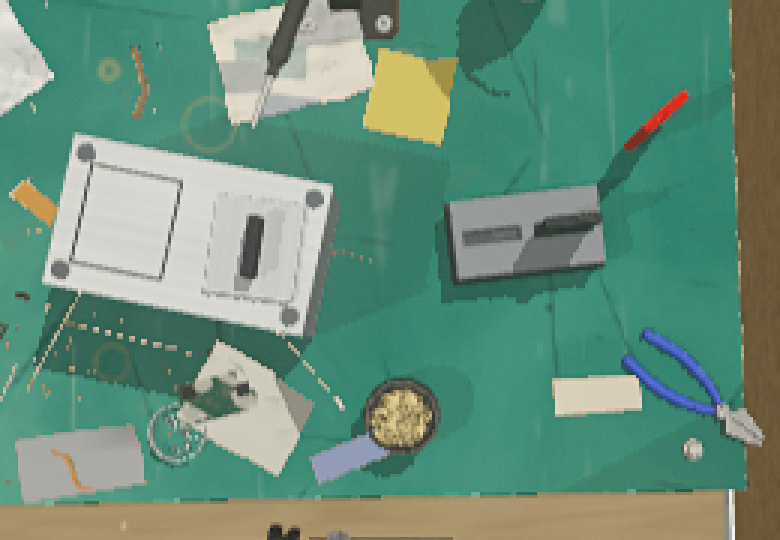

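View pics/scene0.png

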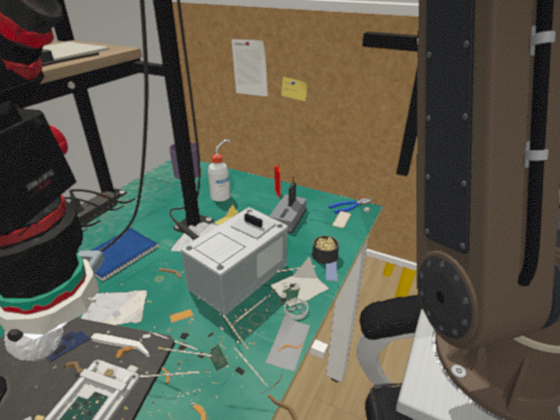

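The black cell standing in the stand's −y slot, at about (339,184) in top, fits the description. The red one at (369,150) in top stands alone and is the look-alike. The cover's bar is at (235,192) in top. The tool starts at y=-0.61, near the cork partition, so I want the full top view before planning the path.

```bash
python3 - <<'E'
from h import *
c=lambda L,z:[pt('top',(x/3+150-.33,y/3+110-.33),z) for x,y in L]
lid=c([(75,133),(333,183),(305,337),(43,283)],.11)
print('lid',np.round(lid,3),np.mean(lid,0).round(3))
def yaw(a,b): d=a-b; return np.arctan2(d[1],d[0])
print('len',np.linalg.norm(lid[0]-lid[1]),np.linalg.norm(lid[1]-lid[2]))
print('gauge yaw y-axis', yaw(lid[0],lid[1])-np.pi/2,yaw(lid[3],lid[2])-np.pi/2, 'x',yaw(lid[0],lid[3]),yaw(lid[1],lid[2]))
p=c([(91,163),(182,181),(164,278),(73,263)],.11); print('park',np.mean(p,0).round(3))
b=c([(257,215),(248,277)],.133); print('bar',np.mean(b,0).round(3),yaw(b[0],b[1]))
b=c([(445,204),(603,186),(606,267),(455,283)],.0); 
s=c([(449,203),(600,186),(604,264),(455,279)],.035); print('stand',np.mean(s,0).round(3),yaw(s[0],s[1])-np.pi/2,yaw(s[3],s[2])-np.pi/2)
b=c([(533,228),(600,218)],.087); print('bat top?',np.round(b,3))
e=c([(464,240),(521,232)],.035); print('empty slot',np.mean(e,0).round(3),yaw(e[0],e[1])-np.pi/2)
s,im=grab('wrist','w0.png')
a=cv2.imread('pics/top0.png'); w=cv2.imread('pics/w0.png')
cv2.imwrite('pics/b.png',cv2.resize(np.hstack([a,w]),(800,300),interpolation=3))
E
```

```text
lid [[ 0.591  0.117  0.11 ]
 [ 0.55  -0.068  0.11 ]
 [ 0.44  -0.046  0.11 ]
 [ 0.483  0.141  0.11 ]] [0.516 0.036 0.11 ]
len 0.18997482696570067 0.1124586674778162
gauge yaw y-axis -0.21528592199756424 -0.22494923785013432 x -0.21740391649424395 -0.19798761681370458
park [0.526 0.08  0.11 ]
bar [ 0.504 -0.013  0.133] -0.159487918608066
stand [ 0.519 -0.214  0.035] 0.08990274539248055 0.07815891448349777
bat top? [[ 0.517 -0.214  0.087]
 [ 0.523 -0.263  0.087]]
empty slot [ 0.517 -0.187  0.035] 0.11735325251734463
```

View pics/b.png

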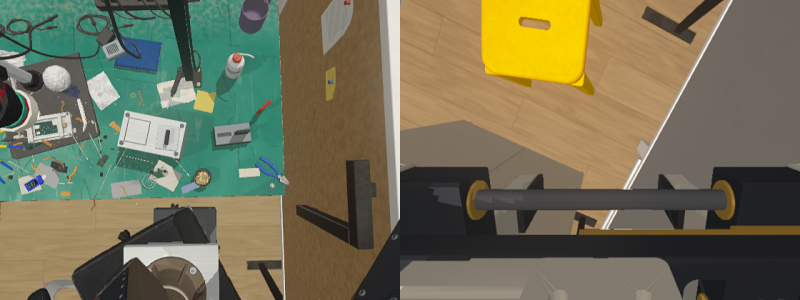

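The cork partition stands between the tool (y=-0.61) and the work, so I'll go up over it first.

>>> {"op": "apply_moves", "data": {"increments": [0, 0, 0.04, 0, 0, 0, 0, 0, 0.04, 0, 0, 0, 0, 0, 0.04, 0, 0, 0, 0, 0, 0.04, 0, 0, 0, 0, 0, 0.04, 0, 0, 0, 0, 0, 0.04, 0, 0, 0, 0, 0, 0.04, 0, 0, 0, 0, 0, 0.04, 0, 0, 0, 0, 0, 0.04, 0, 0, 0], "hand": 0, "force": 15}}

```text
t: 1.8
eef_pos: [0.2842, -0.6013, 0.5999]
ee_rot: [-3.14, -0.019, 2.014]
force: [0.4, -1.9, 1.3]
width: 0.0877
```

>>> {"op": "apply_moves", "data": {"increments": [0.012, 0.039, 0, 0, 0.019, 0, 0.012, 0.039, 0, 0, 0, -0.05, 0.012, 0.039, 0, 0, 0, -0.05, 0.012, 0.039, 0, 0, 0, -0.05, 0.012, 0.039, 0, 0, 0, -0.05, 0.012, 0.039, 0, 0, 0, -0.05, 0.012, 0.039, 0, 0, 0, -0.05, 0.012, 0.039, 0, 0, 0, -0.05, 0.012, 0.039, 0, 0, 0, -0.05, 0.012, 0.039, 0, 0, 0, -0.05, 0.012, 0.039, 0, 0, 0, -0.05, 0.012, 0.039, 0, 0, 0, -0.05, 0.012, 0.039, 0, 0, 0, -0.05, 0.012, 0.039, 0, 0, 0, -0.05]}}

```text
t: 2.97
eef_pos: [0.4554, -0.0551, 0.6097]
ee_rot: [-3.134, -0.008, 1.32]
force: [2.2, -0.2, 0.8]
width: 0.0878
```

>>> {"op": "apply_moves", "data": {"increments": [0.005, 0.006, -0.04, 0, 0, 0.005, 0.005, 0.006, -0.04, 0, 0, 0.005, 0.005, 0.006, -0.04, 0, 0, 0.005, 0.005, 0.006, -0.04, 0, 0, 0.005, 0.005, 0.006, -0.04, 0, 0, 0.005, 0.005, 0.006, -0.04, 0, 0, 0.005, 0.005, 0.006, -0.04, 0, 0, 0.005, 0.005, 0.006, -0.04, 0, 0, 0.005, 0, 0, 0, 0, 0, 0, 0, 0, 0, 0, 0, 0]}}

```text
t: 3.8
eef_pos: [0.4936, 0.0024, 0.2816]
ee_rot: [3.14, -0.014, 1.369]
force: [0.6, 1.1, 2.1]
width: 0.0881
```

```bash
python3 - <<'E'
from h import *
s,im=grab('wrist','w1.png'); print(s['eef_pos'],s['ee_rot'],s['t'])
for t,z in [('slot',.11),('parking',.11),('cover',.11),('gauge',0)]:
    for r in finder.landmark_of('wrist',t)[:2]: print(t,np.round(r['point']),round(r['conf'],2),pt('wrist',r['point'],z,s).round(4))
np.save('s1.npy',s,allow_pickle=True)
E
```

```text
[0.49358267 0.00238804 0.28161075] [ 3.13976805 -0.01391195  1.36929328] 3.8
parking [353. 212.] 0.78 [0.5234 0.0777 0.11  ]
parking [174. 116.] 0.58 [ 0.3911 -0.0812  0.11  ]
cover [267. 209.] 0.6 [ 0.5011 -0.0111  0.11  ]
gauge [308. 193.] 0.72 [0.5163 0.0413 0.    ]
```

View pics/w1.png

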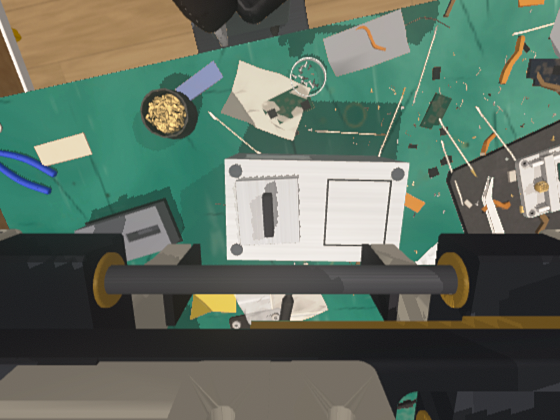

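```bash
python3 - <<'E'
from h import *
s=np.load('s1.npy',allow_pickle=True).item()
im=cv2.imread('pics/w1.png'); g=cv2.cvtColor(im,cv2.COLOR_BGR2GRAY)
def sub(L,w=4): return cv2.cornerSubPix(g,np.array(L,np.float32).reshape(-1,1,2),(w,w),(-1,-1),(3,50,.01)).reshape(-1,2)
P=sub([(327,180),(391,180),(387,246),(325,245)]); W=np.array([pt('wrist',p,.11,s) for p in P]); print(P.round(1).tolist(),W.round(4).tolist(),W.mean(0).round(4))
y=lambda d:round(float(np.arctan2(d[1],d[0])),3)
print('gauge yaw',y(W[3]-W[0]),y(W[2]-W[1]),y(W[1]-W[0])-1.5708,y(W[2]-W[3])-1.5708)
c=im[150:275,215:420]; cv2.imwrite('pics/c.png',cv2.resize(c,None,fx=3.9,fy=3.9,interpolation=3))
E
```

```text
[[327.5, 179.10000610351562], [391.3999938964844, 179.60000610351562], [383.5, 242.8000030517578], [323.5, 244.60000610351562]] [[0.4829, 0.0568, 0.11], [0.4968, 0.1222, 0.11], [0.565, 0.1059, 0.11], [0.5535, 0.0407, 0.11]] [0.5245 0.0814 0.11  ]
gauge yaw -0.223 -0.234 -0.2098 -0.17480000000000007
```

View pics/c.png

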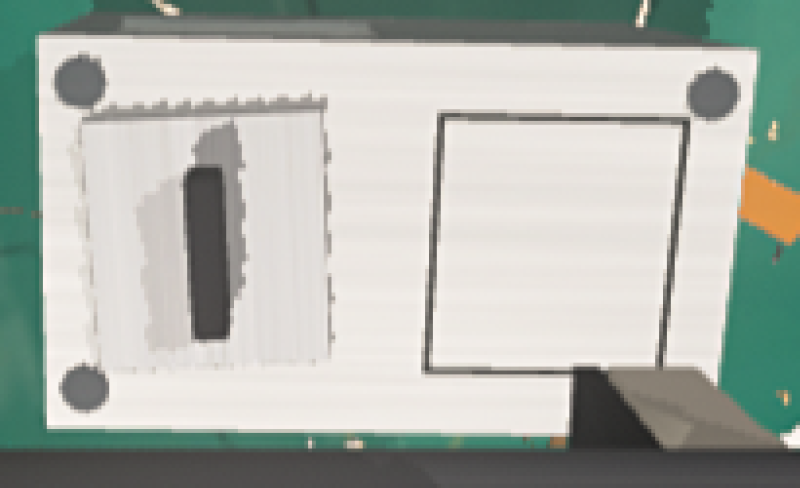

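```bash
python3 - <<'E'
from h import *
s=np.load('s1.npy',allow_pickle=True).item()
y=lambda d:round(float(np.arctan2(d[1],d[0])),3)
c=lambda L,z:np.array([pt('wrist',(x/3.9+215-.4,v/3.9+150-.4),z,s) for x,v in L])
def rep(n,W): print(n,W.mean(0).round(4),'yaw',y(W[3]-W[0]),y(W[2]-W[1]),round(y(W[1]-W[0])-1.5708,3),round(y(W[2]-W[3])-1.5708,3),'sizes',np.linalg.norm(W[1]-W[0]).round(4),np.linalg.norm(W[3]-W[0]).round(4))
rep('park',c([(442,115),(689,121),(660,369),(426,372)],.11))
rep('cover',c([(84,120),(325,107),(330,360),(100,370)],.115))
rep('bar',c([(184,168),(222,166),(230,338),(194,340)],.133))
rep('lid',c([(38,37),(757,48),(720,432),(47,430)],.11))
E
```

```text
park [0.5254 0.0815 0.11  ] yaw -0.224 -0.226 -0.227 -0.193 sizes 0.0664 0.0728
cover [ 0.5036 -0.0104  0.115 ] yaw -0.174 -0.167 -0.149 -0.16 sizes 0.0632 0.0695
bar [ 0.5021 -0.0103  0.133 ] yaw -0.159 -0.162 -0.15 -0.147 sizes 0.0095 0.0453
lid [0.5155 0.0379 0.11  ] yaw -0.224 -0.193 -0.217 -0.21 sizes 0.1893 0.1104
```

```bash
cat >> h.py <<'E'
def to(x,y,z,yaw):
    s=arm.get_state(); r=R.from_euler('xyz',[np.pi,0,yaw])*R.from_euler('xyz',s['ee_rot']).inv()
    print('d',(np.array([x,y,z])-s['eef_pos']).round(4),'rv',r.as_rotvec().round(4),'f',np.round(s['force'],1),'w',round(s['width'],4),'t',s['t'])
E
python3 -c "
from h import *
to(.503,-.0105,.16,1.413)"
```

```text
d [ 0.0082 -0.0132 -0.1238] rv [-0.0159  0.0092  0.0445] f [-0.5 -0.4 -0. ] w 0.0872 t 4.05
```

>>> {"op": "apply_moves", "data": {"increments": [0.002, -0.003, -0.025, -0.004, 0.002, 0.01, 0.002, -0.003, -0.025, -0.004, 0.002, 0.01, 0.002, -0.003, -0.025, -0.004, 0.002, 0.01, 0.002, -0.003, -0.025, -0.004, 0.003, 0.01, 0, -0.001, -0.024, 0, 0, 0.005, 0, 0, 0, 0, 0, 0, 0, 0, 0, 0, 0, 0]}}

```text
t: 4.63
eef_pos: [0.5114, -0.0101, 0.1709]
ee_rot: [3.116, -0.011, 1.415]
force: [0.0, 0.1, 0.4]
width: 0.0878
```

```bash
python3 -c "
from h import *
to(.503,-.0105,.13,1.413)"
```

```text
d [-0.0084 -0.0004 -0.0409] rv [-0.0071  0.0268 -0.0021] f [0.  0.1 0.4] w 0.0878 t 4.6333
```

>>> {"op": "apply_moves", "data": {"increments": [-0.004, 0, -0.01, -0.003, 0.013, 0, -0.004, 0, -0.01, -0.003, 0.013, 0, 0, 0, -0.01, 0, 0, 0, 0, 0, -0.006, 0, 0, 0, 0, 0, 0, 0, 0, 0]}}

```text
t: 5.05
eef_pos: [0.5064, -0.0089, 0.1384]
ee_rot: [3.134, -0.005, 1.415]
force: [0.7, -0.1, -0.8]
width: 0.0876
```

```bash
python3 -c "
from h import *
to(.503,-.0105,.13,1.413)"
```

```text
d [-0.0034 -0.0016 -0.0084] rv [-0.0033  0.0083 -0.0021] f [ 0.7 -0.1 -0.8] w 0.0876 t 5.05
```

>>> {"op": "apply_moves", "data": {"increments": [-0.002, -0.001, -0.004, -0.002, 0.004, -0.001, -0.001, -0.001, -0.004, -0.001, 0.004, -0.001, 0, 0, 0, 0, 0, 0, 0, 0, 0, 0, 0, 0]}}

```text
t: 5.38
eef_pos: [0.5034, -0.011, 0.1299]
ee_rot: [-3.141, 0.0, 1.413]
force: [0.7, -0.2, 0.0]
width: 0.0874
```

```bash
python3 -c "
from h import *
to(.503,-.0105,.13,1.413)"
```

```text
d [-0.0004  0.0005  0.0001] rv [ 0.0002 -0.0003 -0.0004] f [ 0.7 -0.2  0. ] w 0.0874 t 5.3833
```

Right on target, so I'll close on the bar.

>>> {"op": "apply_moves", "data": {"increments": [0, 0, 0, 0, 0, 0, 0, 0, 0, 0, 0, 0, 0, 0, 0, 0, 0, 0, 0, 0, 0, 0, 0, 0, 0, 0, 0, 0, 0, 0, 0, 0, 0, 0, 0, 0, 0, 0, 0, 0, 0, 0, 0, 0, 0, 0, 0, 0], "hand": 1, "force": 15}}

```text
t: 6.05
eef_pos: [0.5041, -0.0109, 0.1308]
ee_rot: [3.14, -0.0, 1.413]
force: [-0.1, -0.2, -0.6]
width: 0.0402
```

```bash
python3 -c "
from h import *
to(.5255,.0815,.13,1.354)"
```

```text
d [ 0.0214  0.0924 -0.0008] rv [-0.0002  0.0015 -0.0594] f [-0.1 -0.2 -0.6] w 0.0402 t 6.05
```

Still closing.

>>> {"op": "apply_moves", "data": {"increments": [0, 0, 0, 0, 0, 0, 0, 0, 0, 0, 0, 0, 0, 0, 0, 0, 0, 0, 0, 0, 0, 0, 0, 0, 0, 0, 0, 0, 0, 0, 0, 0, 0, 0, 0, 0, 0, 0, 0, 0, 0, 0, 0, 0, 0, 0, 0, 0]}}

```text
t: 6.72
eef_pos: [0.5041, -0.0109, 0.1309]
ee_rot: [3.14, -0.0, 1.413]
force: [-0.4, 0.4, 0.7]
width: 0.0098
```

```bash
python3 - <<'E'
from h import *
to(.5255,.0815,.13,1.354)
E
```

```text
d [ 0.0214  0.0924 -0.0009] rv [-0.0002  0.0015 -0.0595] f [-0.4  0.4  0.7] w 0.0098 t 6.7167
```

>>> {"op": "apply_moves", "data": {"increments": [0.0007, 0.003, -0.0005, 0, 0, -0.003, 0.0007, 0.003, -0.0003, 0, 0, -0.003, 0.001, 0.0045, -0.0003, 0, 0, -0.003, 0.001, 0.0045, -0.0003, 0, 0, -0.003, 0.001, 0.0045, -0.0003, 0, 0, -0.003]}}

```text
t: 7.13
eef_pos: [0.5089, 0.0076, 0.1309]
ee_rot: [3.139, 0.003, 1.397]
force: [-1.3, -4.7, 5.4]
width: 0.0097
```

```bash
python3 - <<'E'
from h import *
to(.5255,.0815,.13,1.354)
E
```

```text
d [ 0.0166  0.0739 -0.0009] rv [ 0.003   0.0021 -0.043 ] f [-1.3 -4.7  5.4] w 0.0097 t 7.1333
```

>>> {"op": "apply_moves", "data": {"increments": [0.001, 0.0045, -0.0003, 0, 0, -0.003, 0.001, 0.0045, -0.0003, 0, 0, -0.003, 0.001, 0.0045, -0.0003, 0, 0, -0.003, 0.001, 0.0045, -0.0003, 0, 0, -0.003, 0.001, 0.0045, -0.0003, 0, 0, -0.003, 0.001, 0.0045, -0.0003, 0, 0, -0.003, 0.001, 0.0045, -0.0003, 0, 0, -0.003, 0.001, 0.0045, -0.0003, 0, 0, -0.003, 0.001, 0.0045, -0.0003, 0, 0, -0.003, 0.001, 0.0045, -0.0003, 0, 0, -0.003, 0.001, 0.0045, -0.0003, 0, 0, -0.003]}}

```text
t: 8.05
eef_pos: [0.5225, 0.0615, 0.1309]
ee_rot: [3.135, 0.006, 1.364]
force: [-1.0, -4.0, 5.5]
width: 0.0097
```

```bash
python3 - <<'E'
from h import *
to(.5265,.0818,.13,1.354)
E
```

```text
d [ 0.004   0.0203 -0.0009] rv [ 0.0072  0.005  -0.0101] f [-1.  -4.   5.5] w 0.0097 t 8.05
```

>>> {"op": "apply_moves", "data": {"increments": [0.001, 0.0045, -0.0003, 0.001, 0, -0.002, 0.001, 0.0045, -0.0003, 0.001, 0, -0.002, 0.001, 0.0045, -0.0003, 0, 0, -0.002, 0.001, 0.0035, -0.0003, 0, 0, -0.002, 0, 0, 0, 0, 0, 0]}}

```text
t: 8.47
eef_pos: [0.5276, 0.0813, 0.1309]
ee_rot: [3.134, 0.005, 1.357]
force: [-0.2, -2.7, 2.1]
width: 0.0099
```

```bash
python3 - <<'E'
from h import *
to(.5265,.0818,.13,1.354)
s,im=grab('wrist','w2.png'); np.save('s2.npy',s,allow_pickle=True)
grab('top','t2.png')
a=cv2.imread('pics/w2.png'); b=cv2.imread('pics/t2.png')[140:240,150:290]
cv2.imwrite('pics/d.png',np.hstack([cv2.resize(a,(373,280)),cv2.resize(b,(392,280),interpolation=3)]))
E
```

```text
d [-0.0011  0.0005 -0.0009] rv [ 0.0064  0.0062 -0.0028] f [-0.2 -2.7  2.1] w 0.0099 t 8.4667
```

View pics/d.png

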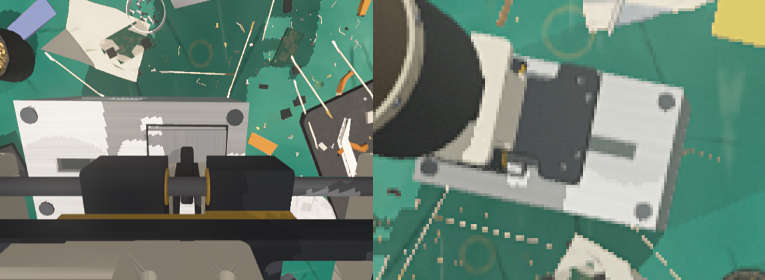

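>>> {"op": "apply_moves", "data": {"increments": [-0.0005, 0.0005, 0, 0, 0, -0.002, 0, 0, 0, 0, 0, 0, 0, 0, 0, 0, 0, 0, 0, 0, 0, 0, 0, 0, 0, 0, 0, 0, 0, 0, 0, 0, 0, 0, 0, 0, 0, 0, 0.005, 0, 0, 0, 0, 0, 0.02, 0, 0, 0, 0, 0, 0.03, 0, 0, 0, -0.005, -0.02, 0.03, 0, 0, 0, -0.005, -0.02, 0.03, 0, 0, 0, -0.005, -0.02, 0.02, 0, 0, 0, 0, 0, 0, 0, 0, 0, 0, 0, 0, 0, 0, 0], "hand": 0.5}}

```text
t: 9.73
eef_pos: [0.5084, 0.0189, 0.2718]
ee_rot: [3.137, 0.007, 1.355]
force: [1.3, 0.1, -0.4]
width: 0.0438
```

```bash
python3 - <<'E'
from h import *
to(.5265,.0818,.13,1.354)
s,im=grab('wrist','w3.png'); np.save('s3.npy',s,allow_pickle=True)
print([np.round(proj('wrist',p,s)) for p in [(.5055,-.0063,.11),(.5255,.0815,.11)]])
a=cv2.imread('pics/w3.png')[130:280,200:440]
cv2.imwrite('pics/e.png',cv2.resize(a,(800,500),interpolation=3))
E
```

```text
d [ 0.0181  0.0629 -0.1418] rv [ 0.0076  0.0028 -0.0007] f [ 1.3  0.1 -0.4] w 0.0438 t 9.7333
[array([257., 203.]), array([345., 204.])]
```

View pics/e.png

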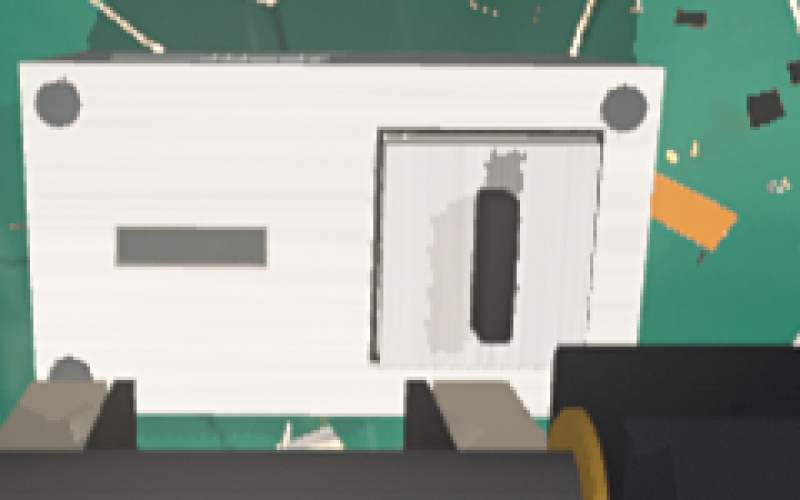

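```bash
python3 - <<'E'
from h import *
s=np.load('s3.npy',allow_pickle=True).item()
k=800/240
c=lambda L,z:np.array([pt('wrist',(x/k+200-.35,v/k+130-.35),z,s) for x,v in L])
y=lambda d:round(float(np.arctan2(d[1],d[0])),3)
S=c([(117,227),(267,228),(267,266),(118,266)],.11); sl=S.mean(0); print('slot',sl.round(4),y(S[1]-S[0])-1.571,y(S[2]-S[3])-1.571, np.linalg.norm(S[1]-S[0]),np.linalg.norm(S[3]-S[0]))
L=c([(20,62),(664,67),(636,414)],.11); print('lid yaw',y(L[1]-L[0])-1.571,y(L[2]-L[1]))
O=c([(378,131),(603,132),(372,361)],.11); print('outline ctr',((O[1]+O[2])/2).round(4),y(O[1]-O[0])-1.571,y(O[2]-O[0]))
C=c([(383,143),(601,143),(588,367),(379,368)],.115); print('cover',C.mean(0).round(4),y(C[1]-C[0])-1.571,y(C[3]-C[0]),np.linalg.norm(C[1]-C[0]),np.linalg.norm(C[3]-C[0]))
B=c([(476,188),(518,188),(513,342),(473,342)],.133); print('bar',B.mean(0).round(4),y(B[3]-B[0]),y(B[2]-B[1]))
Rg=lambda v:R.from_euler('z',.217).apply(v)
park=sl+R.from_euler('z',-.217).apply([0,.09,0]); print('park',park.round(4),'cover-park in gauge',Rg(C.mean(0)-park).round(4),Rg(B.mean(0)-park).round(4), Rg(C.mean(0)-(O[1]+O[2])/2).round(4))
E
```

```text
slot [ 0.506  -0.0063  0.11  ] -0.22099999999999986 -0.21399999999999997 0.046039834314962544 0.012333558533061279
lid yaw -0.22299999999999986 -0.2
outline ctr [0.526  0.0814 0.11  ] -0.21899999999999986 -0.215
cover [0.5275 0.0812 0.115 ] -0.21499999999999986 -0.205 0.06420942411522199 0.07025700427326029
bar [0.5253 0.0801 0.133 ] -0.183 -0.186
park [0.5254 0.0816 0.11  ] cover-park in gauge [0.0022 0.0001 0.005 ] [ 0.0002 -0.0015  0.023 ] [0.0015 0.0002 0.005 ]
```

The cover lies in its outline: it is about 1.5 mm towards +x within a 2 mm margin, and its yaw matches. The slot is fully open at (0.506, -0.006) with yaw -0.217. Next I'll go above the stand.

>>> {"op": "apply_moves", "data": {"increments": [0, -0.016, 0.004, 0, 0, 0.11, 0, -0.016, 0.004, 0, 0, 0.11, 0, -0.016, 0.004, 0, 0, 0.11, 0, -0.016, 0, 0, 0, 0.11, 0, -0.016, 0, 0, 0, 0.11, 0, -0.016, 0, 0, 0, 0.11, 0, -0.016, 0, 0, 0, 0.11, 0, -0.016, 0, 0, 0, 0.11, 0, -0.016, 0, 0, 0, 0.11, 0, -0.016, 0, 0, 0, 0.11, 0, -0.016, 0, 0, 0, 0.11, 0, -0.016, 0, 0, 0, 0.11, 0, -0.016, 0, 0, 0, 0.11, 0, -0.016, 0, 0, 0, 0.11, 0, -0.016, 0, 0, 0, 0.11, 0, -0.016, 0, 0, 0, 0.11, 0, 0, 0, 0, 0, 0.05, 0, 0, 0, 0, 0, 0]}}

```text
t: 11.28
eef_pos: [0.5047, -0.2394, 0.2622]
ee_rot: [-3.133, -0.019, -3.018]
force: [-0.0, -0.5, 0.1]
width: 0.0439
```

```bash
python3 - <<'E'
from h import *
to(.52,-.242,.25,np.pi+.085)
E
```

```text
d [ 0.0153 -0.0026 -0.0122] rv [ 0.0107 -0.0175 -0.0388] f [-0.  -0.5  0.1] w 0.0439 t 11.2833
```

>>> {"op": "apply_moves", "data": {"increments": [0.005, -0.001, -0.004, 0.004, -0.006, -0.013, 0.005, -0.001, -0.004, 0.004, -0.006, -0.013, 0.005, -0.001, -0.004, 0.003, -0.005, -0.013, 0, 0, 0, 0, 0, 0, 0, 0, 0, 0, 0, 0]}}

```text
t: 11.7
eef_pos: [0.5214, -0.2404, 0.2456]
ee_rot: [3.138, -0.003, -3.067]
force: [0.5, -0.1, -1.2]
width: 0.0436
```

```bash
python3 - <<'E'
from h import *
to(.52,-.242,.25,np.pi+.085)
s,im=grab('wrist','w4.png'); np.save('s4.npy',s,allow_pickle=True)
for t,z in [('battery',.005),('stand',0)]:
    for r in finder.landmark_of('wrist',t)[:2]: print(t,np.round(r['point']),round(r['conf'],2),pt('wrist',r['point'],z,s).round(4))
u=[proj('wrist',p,s) for p in [(.52,-.242,.087),(.52,-.187,.035)]]; print(np.round(u))
c=np.mean(u,0).astype(int); x0=max(0,c[0]-100); y0=max(0,c[1]-75); print(x0,y0)
a=cv2.imread('pics/w4.png')[y0:y0+150,x0:x0+200]
cv2.imwrite('pics/f.png',cv2.resize(a,None,fx=4,fy=4,interpolation=3))
E
```

```text
d [-0.0014 -0.0016  0.0044] rv [-0.003  -0.0037  0.0101] f [ 0.5 -0.1 -1.2] w 0.0436 t 11.7
battery [219. 121.] 0.89 [ 0.6012 -0.3169  0.005 ]
battery [280. 187.] 0.71 [ 0.522  -0.2421  0.005 ]
stand [278. 208.] 0.95 [ 0.5217 -0.2137  0.    ]
[[282. 201.]
 [278. 236.]]
179 143
```

View pics/f.png

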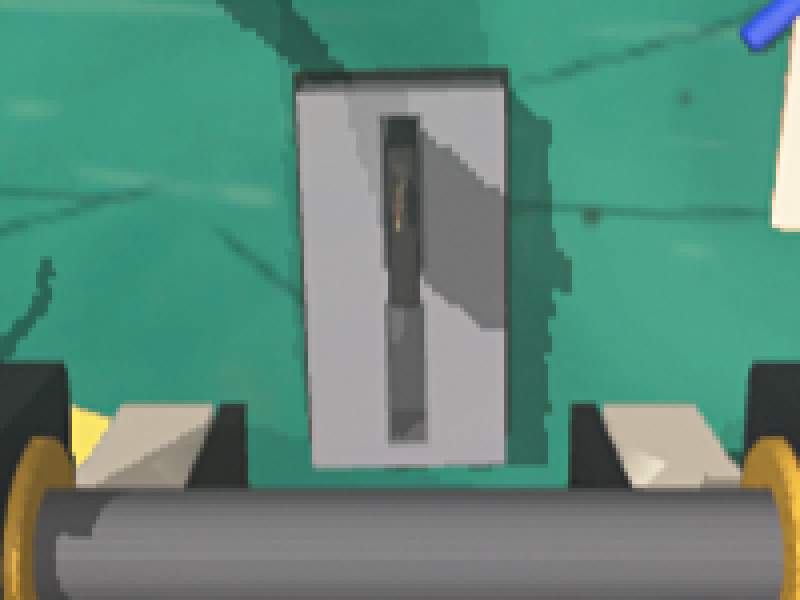

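The crop shows the black battery in the stand's far (−y) slot, at about (403,225), with the empty slot at (405,372). The red one is out of this crop.

```bash
python3 - <<'E'
from h import *
s=np.load('s4.npy',allow_pickle=True).item()
c=lambda L,z:np.array([pt('wrist',(x/4+179-.4,v/4+143-.4),z,s) for x,v in L])
y=lambda d:round(float(np.arctan2(d[1],d[0]))-1.571,3)
S=c([(297,90),(507,88),(507,467),(313,467)],.035); print('stand',S.mean(0).round(4),y(S[3]-S[0]),y(S[2]-S[1]),np.linalg.norm(S[1]-S[0]),np.linalg.norm(S[3]-S[0]))
E=c([(386,303),(424,303),(427,441),(390,441)],.035);print('empty',E.mean(0).round(4),y(E[3]-E[0]),y(E[2]-E[1]))
B=c([(387,148),(420,148),(421,305),(389,305)],.087);print('bat',B.mean(0).round(4),y(B[3]-B[0]),y(B[2]-B[1]),np.linalg.norm(B[1]-B[0]),np.linalg.norm(B[3]-B[0]))
F=S.mean(0)+R.from_euler('z',.085).apply([0,-.028,0]);print('slot calc',F.round(4), 'from empty',(E.mean(0)+R.from_euler('z',.085).apply([0,-.056,0])).round(4))
E
```

```text
stand [ 0.5195 -0.2146  0.035 ] 0.096 0.096 0.06045783176885569 0.11670908881801557
empty [ 0.5172 -0.1871  0.035 ] 0.099 0.1
bat [ 0.5222 -0.2432  0.087 ] 0.084 0.084 0.008217157562622453 0.04057846676179475
slot calc [ 0.5219 -0.2425  0.035 ] from empty [ 0.522  -0.2429  0.035 ]
```

>>> {"op": "apply_moves", "data": {"increments": [0, -0.001, -0.02, -0.002, -0.002, 0.005, 0, -0.001, -0.02, -0.001, -0.002, 0.005, 0, 0, -0.02, 0, 0, 0.004, 0, 0, -0.02, 0, 0, 0, 0, 0, -0.02, 0, 0, 0, 0, 0, -0.02, 0, 0, 0, 0, 0, 0, 0, 0, 0]}}

```text
t: 12.43
eef_pos: [0.5228, -0.2425, 0.1271]
ee_rot: [-3.138, 0.012, -3.05]
force: [-0.4, -0.2, -1.4]
width: 0.0439
```

```bash
python3 - <<'E'
from h import *
to(.522,-.243,.066,np.pi+.09)
E
```

```text
d [-0.0008 -0.0005 -0.0611] rv [ 0.0028  0.012  -0.0013] f [-0.4 -0.2 -1.4] w 0.0439 t 12.4333
```

>>> {"op": "apply_moves", "data": {"increments": [0, 0, -0.012, 0.001, 0.004, 0, 0, 0, -0.012, 0.001, 0.004, 0, 0, 0, -0.012, 0.001, 0.004, 0, 0, 0, -0.012, 0, 0, 0, 0, 0, -0.008, 0, 0, 0, 0, 0, 0, 0, 0, 0, 0, 0, 0, 0, 0, 0]}}

```text
t: 13.02
eef_pos: [0.5254, -0.2431, 0.0705]
ee_rot: [-3.14, 0.003, -3.049]
force: [-0.7, 0.1, 0.3]
width: 0.0439
```

```bash
python3 - <<'E'
from h import *
to(.522,-.243,.066,np.pi+.09)
E
```

```text
d [-0.0034  0.0001 -0.0045] rv [ 0.0012  0.0034 -0.0026] f [-0.7  0.1  0.3] w 0.0439 t 13.0167
```

>>> {"op": "apply_moves", "data": {"increments": [-0.0018, 0, -0.0025, 0.0006, 0.002, -0.001, -0.0014, 0, -0.002, 0.0005, 0.001, -0.001, 0, 0, 0, 0, 0, 0, 0, 0, 0, 0, 0, 0]}}

```text
t: 13.35
eef_pos: [0.5229, -0.2433, 0.0672]
ee_rot: [-3.141, 0.002, -3.051]
force: [-0.6, 0.1, 0.3]
width: 0.0442
```

```bash
python3 - <<'E'
from h import *
to(.522,-.243,.066,np.pi+.09)
E
```

```text
d [-0.0009  0.0003 -0.0012] rv [ 0.0005  0.0024 -0.0006] f [-0.6  0.1  0.3] w 0.0442 t 13.35
```

>>> {"op": "apply_moves", "data": {"increments": [-0.0009, 0, 0, 0, 0.001, 0, 0, 0, 0, 0, 0, 0, 0, 0, 0, 0, 0, 0, 0, 0, 0, 0, 0, 0, 0, 0, 0, 0, 0, 0, 0, 0, 0, 0, 0, 0, 0, 0, 0, 0, 0, 0, 0, 0, 0, 0, 0, 0, 0, 0, 0, 0, 0, 0, 0, 0, 0, 0, 0, 0], "hand": 1, "force": 12}}

```text
t: 14.18
eef_pos: [0.5227, -0.2435, 0.0687]
ee_rot: [-3.14, 0.004, -3.051]
force: [-0.8, 0.7, 0.1]
width: 0.0082
```

```bash
python3 - <<'E'
from h import *
to(.522,-.243,.066,np.pi+.09)
E
```

```text
d [-0.0007  0.0005 -0.0027] rv [ 0.001   0.0038 -0.0007] f [-0.8  0.7  0.1] w 0.0082 t 14.1833
```

>>> {"op": "apply_moves", "data": {"increments": [0, 0, 0.006, 0, 0, 0, 0, 0, 0.008, 0, 0, 0, 0, 0, 0.008, 0, 0, 0, 0, 0, 0.008, 0, 0, 0, 0, 0, 0.012, 0, 0, 0, 0, 0, 0.02, 0, 0, 0, 0, 0, 0.02, 0, 0, 0, 0, 0, 0.02, 0, 0, 0, 0, 0, 0.02, 0, 0, 0, 0, 0, 0.02, 0, 0, 0, 0, 0, 0.02, 0, 0, 0, 0, 0, 0, 0, 0, 0]}}

```text
t: 15.18
eef_pos: [0.5207, -0.2435, 0.2471]
ee_rot: [-3.139, 0.006, -3.051]
force: [1.3, -1.1, -0.3]
width: 0.0079
```

```bash
python3 - <<'E'
from h import *
to(.506,-.0063,.225,np.pi-.217)
E
```

```text
d [-0.0147  0.2372 -0.0221] rv [ 0.0029  0.0063 -0.3077] f [ 1.3 -1.1 -0.3] w 0.0079 t 15.1833
```

>>> {"op": "apply_moves", "data": {"increments": [-0.001, 0.016, 0, 0, 0.001, -0.02, -0.001, 0.018, 0, 0, 0.001, -0.022, -0.001, 0.018, 0, 0, 0.001, -0.022, -0.001, 0.018, 0, 0, 0.001, -0.022, -0.001, 0.018, 0, 0, 0, -0.022, -0.001, 0.018, 0, 0, 0, -0.022, -0.001, 0.018, 0, 0, 0, -0.022, -0.001, 0.018, 0, 0, 0, -0.022, -0.001, 0.018, 0, 0, 0, -0.022, -0.001, 0.018, 0, 0, 0, -0.022, -0.001, 0.018, 0, 0, 0, -0.022, -0.001, 0.018, 0, 0, 0, -0.022, -0.001, 0.008, 0, 0, 0, -0.022, 0, 0, 0, 0, 0, 0, 0, 0, 0, 0, 0, 0]}}

```text
t: 16.43
eef_pos: [0.5044, -0.0124, 0.2611]
ee_rot: [3.14, 0.019, 2.933]
force: [-0.9, 0.1, -0.8]
width: 0.0081
```

```bash
python3 - <<'E'
from h import *
to(.506,-.0063,.185,np.pi-.217)
E
```

```text
d [ 0.0016  0.0061 -0.0761] rv [ 0.0027  0.0188 -0.0079] f [-0.9  0.1 -0.8] w 0.0081 t 16.4333
```

>>> {"op": "apply_moves", "data": {"increments": [0.0005, 0.002, -0.013, 0.001, 0.006, -0.003, 0.0005, 0.002, -0.013, 0.001, 0.006, -0.003, 0.0005, 0.002, -0.013, 0.001, 0.006, -0.002, 0, 0, -0.013, 0, 0, 0, 0, 0, -0.012, 0, 0, 0, 0, 0, -0.008, 0, 0, 0, 0, 0, 0, 0, 0, 0]}}

```text
t: 17.02
eef_pos: [0.5045, -0.009, 0.1809]
ee_rot: [-3.141, -0.004, 2.922]
force: [-0.9, -0.1, -0.9]
width: 0.0082
```

```bash
python3 - <<'E'
from h import *
to(.506,-.0063,.185,np.pi-.217)
E
```

```text
d [0.0015 0.0027 0.0041] rv [-0.0005 -0.0043  0.003 ] f [-0.9 -0.1 -0.9] w 0.0082 t 17.0167
```

>>> {"op": "apply_moves", "data": {"increments": [0.0008, 0.0014, 0.002, 0, -0.002, 0.0015, 0.0007, 0.0013, 0.002, 0, -0.002, 0.0015, 0, 0, 0, 0, 0, 0, 0, 0, 0, 0, 0, 0]}}

```text
t: 17.35
eef_pos: [0.5062, -0.0068, 0.1846]
ee_rot: [-3.141, -0.002, 2.924]
force: [0.3, 0.3, -0.6]
width: 0.0081
```

```bash
python3 - <<'E'
from h import *
to(.506,-.0063,.185,np.pi-.217)
s,im=grab('wrist','w5.png'); np.save('s5.npy',s,allow_pickle=True)
grab('scene','sc5.png')
z=s['eef_pos'][2]-.0637
P=lambda x,y,zz:tuple(np.array([.506,-.0063,zz])+R.from_euler('z',-.217).apply([x,y,0]))
for n in ['wrist','scene']: print(n,[np.round(proj(n,P(a*.006,b*.023,.11),s),1).tolist() for a,b in [(-1,-1),(1,-1),(1,1),(-1,1)]],[np.round(proj(n,P(a*.004,b*.021,z),s),1).tolist() for a,b in [(-1,-1),(1,-1),(1,1),(-1,1)]])
a=cv2.imread('pics/w5.png')[110:260,190:370]; b=cv2.imread('pics/sc5.png')[180:270,210:290]
cv2.imwrite('pics/g.png',np.hstack([cv2.resize(a,(480,400),interpolation=3),cv2.resize(b,(320,400),interpolation=3)]))
E
```

```text
d [-0.0002  0.0005  0.0004] rv [ 0.0007 -0.002   0.0005] f [ 0.3  0.3 -0.6] w 0.0081 t 17.35
wrist [[289.3, 197.3], [272.9, 197.3], [273.3, 255.9], [288.9, 255.9]] [[286.9, 203.2], [275.5, 203.2], [275.7, 259.1], [286.6, 259.1]]
scene [[260.0, 222.3], [255.8, 220.2], [240.6, 230.1], [244.9, 232.3]] [[258.6, 218.0], [255.7, 216.7], [241.7, 225.6], [244.6, 227.1]]
```

View pics/g.png

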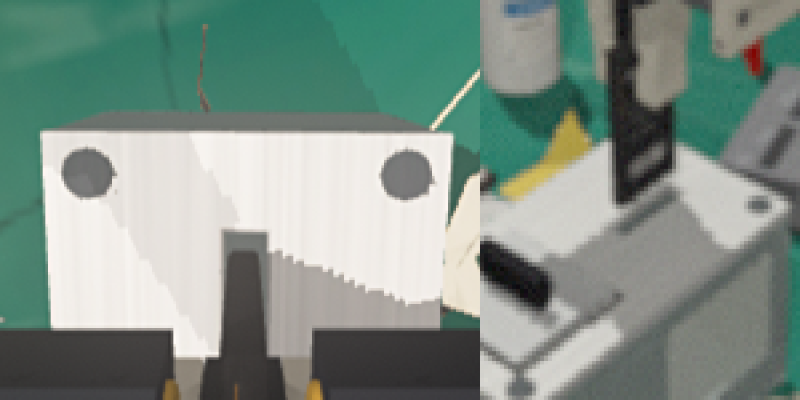

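The battery end, at (243,250) in the crop, sits inside the slot mouth (221–268), nearly centred. I'll shift it under 1 mm and lower slowly.

>>> {"op": "apply_moves", "data": {"increments": [-0.0003, -0.0003, -0.002, 0, -0.001, 0, -0.0002, -0.0002, -0.002, 0, -0.001, 0, 0, 0, -0.002, 0, 0, 0, 0, 0, 0, 0, 0, 0]}}

```text
t: 17.78
eef_pos: [0.5061, -0.0071, 0.1793]
ee_rot: [3.141, 0.003, 2.924]
force: [-0.8, -0.3, 0.4]
width: 0.0079
```

```bash
python3 - <<'E'
from h import *
to(.5057,-.0070,.1327,np.pi-.217)
E
```

```text
d [-0.0004  0.0001 -0.0466] rv [-0.0004  0.0029  0.0003] f [-0.8 -0.3  0.4] w 0.0079 t 17.7833
```

>>> {"op": "apply_moves", "data": {"increments": [-0.0004, 0, -0.002, 0, 0.001, 0, -0.0002, 0, -0.002, 0, 0.001, 0, -0.0001, 0, -0.002, 0, 0, 0, -0.0001, 0, -0.002, 0, 0, 0, 0, 0, -0.002, 0, 0, 0, 0, 0, 0, 0, 0, 0]}}

```text
t: 18.28
eef_pos: [0.505, -0.0072, 0.1679]
ee_rot: [3.141, 0.0, 2.924]
force: [-1.3, -0.1, -0.6]
width: 0.0079
```

```bash
python3 - <<'E'
from h import *
to(.5057,-.0070,.1327,np.pi-.217)
E
```

```text
d [ 0.0007  0.0002 -0.0352] rv [-0.0002  0.0002  0.0003] f [-1.3 -0.1 -0.6] w 0.0079 t 18.2833
```

>>> {"op": "apply_moves", "data": {"increments": [0.0004, 0, -0.003, 0, 0, 0, 0.0002, 0, -0.003, 0, 0, 0, 0, 0, -0.003, 0, 0, 0, 0, 0, -0.003, 0, 0, 0, 0, 0, 0, 0, 0, 0]}}

```text
t: 18.7
eef_pos: [0.5056, -0.0072, 0.1545]
ee_rot: [3.141, -0.0, 2.924]
force: [0.0, -0.3, -1.1]
width: 0.0081
```

```bash
python3 - <<'E'
from h import *
to(.5057,-.0070,.1327,np.pi-.217)
E
```

```text
d [ 0.0001  0.0002 -0.0218] rv [-0.0002 -0.0001  0.0003] f [ 0.  -0.3 -1.1] w 0.0081 t 18.7
```

>>> {"op": "apply_moves", "data": {"increments": [0, 0, -0.003, 0, 0, 0, 0, 0, -0.003, 0, 0, 0, 0, 0, -0.003, 0, 0, 0, 0, 0, -0.003, 0, 0, 0, 0, 0, -0.003, 0, 0, 0, 0, 0, -0.003, 0, 0, 0, 0, 0, 0, 0, 0, 0, 0, 0, 0, 0, 0, 0]}}

```text
t: 19.37
eef_pos: [0.5055, -0.0073, 0.1341]
ee_rot: [-3.141, -0.001, 2.924]
force: [1.3, 0.3, 0.1]
width: 0.0083
```

```bash
python3 - <<'E'
from h import *
to(.5057,-.0070,.1327,np.pi-.217)
E
```

```text
d [ 0.0002  0.0003 -0.0014] rv [ 0.0001 -0.0006  0.0003] f [1.3 0.3 0.1] w 0.0083 t 19.3667
```

>>> {"op": "apply_moves", "data": {"increments": [0, 0, -0.001, 0, 0, 0, 0, 0, 0, 0, 0, 0, 0, 0, 0, 0, 0, 0]}}

```text
t: 19.62
eef_pos: [0.5057, -0.0072, 0.1332]
ee_rot: [-3.141, -0.0, 2.924]
force: [0.5, -0.5, -0.6]
width: 0.008
```

```bash
python3 - <<'E'
from h import *
to(.5057,-.0070,.1327,np.pi-.217)
grab('wrist','w6.png'); grab('scene','sc6.png'); grab('top','t6.png')
a=cv2.imread('pics/w6.png')[60:260,180:380]; b=cv2.imread('pics/sc6.png')[170:320,170:370];
cv2.imwrite('pics/h.png',np.hstack([cv2.resize(a,(350,350),interpolation=3),cv2.resize(b,(450,350),interpolation=3)]))
E
```

```text
d [ 0.      0.0002 -0.0005] rv [ 0.0001 -0.0004  0.0002] f [ 0.5 -0.5 -0.6] w 0.008 t 19.6167
```

View pics/h.png

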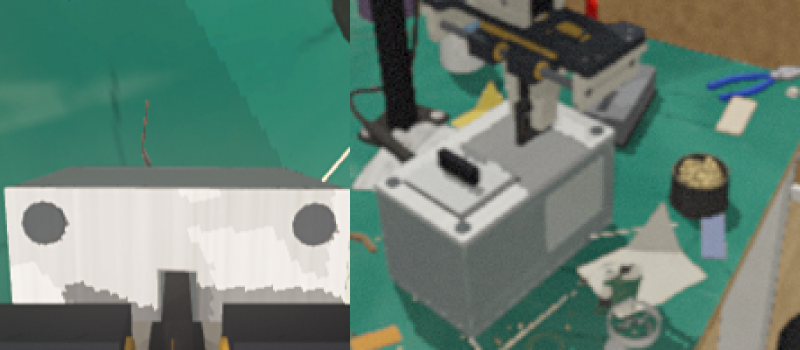

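The battery hangs centred in the slot mouth (battery 163–193, slot 158–197 in the left crop). The cover sits in its outline, and the pot, tin and cutters stand where they were. Forces are near zero, so I'm handing in.

```bash
python3 -c "
from h import *
arm.job_done(); s=arm.get_state(); print(s['t'],s['eef_pos'],s['force'],s['width'])"
```

```text
the job is handed in; nothing more can be done
the job is handed in; nothing more can be done
```

I handed the job in at about 19.6 s of the 69 s. The cover is parked on its outline and the battery hangs in the gauge slot, held in the gripper.

- **Cover:** I gripped it by its bar and slid it to the outlined place under about 5 N of downward force, so it stayed on the lid. One check put it about 1.5 mm towards the gauge's +x, inside the 2 mm margin but close to the line on that side. Its yaw matches the outline. A reading from the bar put it almost centred in x, so the two checks disagreed slightly, and I left it there.
- **Battery:** I took the black one from the stand, left the red look-alike alone, and lowered it upright through the slot. By the arm's measured height, about 40.5 mm of its 82 mm body is below the lid. In the last wrist picture it was centred across the slot's 12 mm width. I had no separate check along the slot's length.
- **Last readings:** The contact force was under 1 N and the finger opening 8.0 mm, so it is gripped and hanging free.
- **Bystanders:** The tin, cleaner pot and cutters looked unmoved in the last scene picture. I did not measure their positions.

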